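Fetch the key plate from the low shelf with the flat lifter

TASK

The round key plate has been pushed deep into the low slatted shelf where no hand fits. Take the flat steel lifter by its handle, slide its blade under the plate, lift the plate clear of the shelf floor and carry it out on the blade, then lay it level and centred across the two rails of the wooden stand and put the lifter back down on the table, blade flat and clear of the stand, shelf and plate. Never touch the plate with the gripper or let it down onto the table, and leave the other things where they are.

Things in the scene. Friction and masses are not known exactly. Their poses are not given: they have to be found in the camera images.
- shelf: Low white slatted shelf, fixed, open to its own -x (front); 220 deep (x = -120 to 100), 260 wide (y), 99 high. Origin on its underside, at table level. Floor board over the whole footprint, top at z = 10. Side walls' inner faces at y = +-118. Low back lip, inner face at x = +88, top at z = 32. Roof: three slats along y, each 26 wide (x), z = 87 to 99, centred at x = -62, 0, +62.
- plate: Round terracotta key plate, loose, about 0.2 kg, 130 diameter, 12 thick. Origin: centre of its underside. The flat underside is 104 across; outside it the edge slopes up to 8 at the rim, so a blade lying on the floor gets its tip under. Starts flat on the shelf floor, rim 5 to 38 short of the back lip; pushed, it slides back until the lip holds it while the blade goes under.
- lifter: Offset spatula, loose, 0.19 kg. x from handle to tip, z up with the blade flat. Origin level with the blade's underside, below the grip. Steel blade 110 x 52 wide x 3 thick, x = 100 to 210. A 6 thick neck rises from its rear (neck front at x = 109 stops a rim on the blade). Wooden handle 120 long, 20 wide (y), 18 high, flat sides, rising backwards at 30 degrees. Stands by itself, blade flat.
- lifter_grip (a point): Middle of the lifter's handle, the place to grip it across its 20 width (lifter frame x = 0, y = 0, z = 62). A hard grip (about 100 N) keeps the loaded lifter from turning in the fingers.
- lifter_tip (a point): Middle of the front edge of the blade's underside (lifter frame x = 210, y = 0, z = 0).
- stand: Wooden stand, fixed: two rails along its own x, 120 long, each 20 wide, 45 high, inner faces at y = +-35 (70 free between); two cross bars 8 high join them at x = +-45. Origin: centre of its underside, on the table. The blade fits down between the rails, leaving the plate on their tops, and is then drawn out towards the stand's -x.
- mug: White mug, 80 diameter, 90 high, a bystander; origin at the centre of its underside.
- shoe_horn: Small flat wooden shoe horn, 165 long, 38 wide, 8 thick, a bystander; origin at its underside where handle meets blade.
- tin: Shoe polish tin, 72 diameter, 26 high, a bystander; origin at the centre of its underside.
- shoe_brush: Shoe brush, 130 x 45 x 38 high, a bystander; origin at the centre of its underside.
- kettlebell: Yellow 4 kg kettlebell, 144 diameter, 198 high, a bystander; origin at the centre of its underside.
- bar_a: Black plastic push-up bar, 210 x 130 x 130 high, a bystander; origin at table level under its middle.
- bar_b: The other push-up bar, same size.
Mind the look-alikes: they are no part of the job. What is shaped like the stand but blue is not meant.

How it is judged:
By the outcome, as a careful person would: the job done as asked, in the order asked, and still so for the second after the job is handed in, with the robot touching nothing.
It also fails if it takes over 72 s, if anything falls off the work surface, if the arm or the gripper's body presses on something with over 40 N, if the wrist force passes 120 N, or if a joint passes its speed limit or range.

ROBOT

A 6-joint arm with a two-finger parallel gripper is mounted at the origin on the work surface. World frame = base frame: x ahead of the robot, y to its left, z up, the work surface at z = 0. Lengths are in m, angles in rad, forces in N, time in s.
With the tool pointing down it reaches from about 0.275 to 0.85 m from the base axis. Payload 19 kg.
Tool frame: the origin (TCP) lies midway between the tips of the shut fingers; the grasp point (between the pads) lies 19 mm behind it; z points along the fingers, y is the line along which they close (so a half turn about z gives the same grasp; the last joint's range is limited). The gripper opens to 85 mm and grips with 20 to 120 N. Pads are 22 mm wide; open, the fingers measure 114 mm over their backs; the gripper's body (76 mm by 85 mm) begins 54 mm behind the grasp point. The pads swing forward as they close: fully open they stand 13 mm farther back than shut.
Start: joints at [1.083, 0.15, 1.437, -0, 1.554, -0.134], TCP at [0.199, 0.539, 0.231] pointing down, gripper open.
Joint ranges: [-2.8, 2.8], [-0.68, 2.1], [0.12, 2.68], [-1.39, 4.53], [0.16, 2.79], [-2.81, 2.81]. Speed limits (rad/s): [1.89, 1.89, 2.22, 3.01, 3.01, 3.01].

INTERFACE

Orientations are given as a rotation vector (axis times angle).
In Python, from bench import ctrl gives the robot as it stands. The module is installed in compiled form; this text tells all that it offers.
- The arm moves only by the tool play_rows, never from a script. Its argument "motion" is a list of rows, each a list of 5 numbers: the shift along the tool's x, y, z in mm, then the turn about the tool's z in rad, then the opening, from 0 (shut) to 1 (fully open). A call has exactly 8 rows; each row is the pose to reach, as a shift and turn from the pose commanded when the call began, along the tool's axes at that moment; what a row does not reach only later rows make up. A row lasts 1/12 s, in which the tool goes at most 41.7 mm and 7.16 degrees, less where a joint would pass 70% of its speed; a pose out of reach is approached as far as the arm can. A call with a gripper value outside its range is refused whole. The fingers move at their own pace and stop on an object; the grip force is fixed at half the most. Time passes only in rows, so rows that repeat a pose let the fingers close, or fill a call up. It gives the time, the measured TCP pose, the force, the opening and the grip force at its end, in the units of the state.
- ctrl.get_state(): the state, without advancing time (a new reading comes with each control period).
- ctrl.capture(name): name is "scene" or "top" or "wrist"; returns (picture, depth): 400x640x3 uint8, red, green, blue; 400x640 float32, m along the optical axis (not along the pixel's ray), 0 where there is no reading.
- ctrl.camera_model(name): a dict with "K" (3x3 intrinsics, pixels), "extrinsics" (4x4, takes a point from world to camera coordinates). Camera axes: x right, y up, looking along -z (the intrinsics and any distortion apply to the point x, -y, -z); pixel columns grow to the right and rows downward; lengths in m; the calibration is good to about 2 mm. A picture is of the moment at which its call begins: read the wrist's pose just before it. camera_model takes no time and is no camera call; for the wrist camera it gives the pose at the moment of the call.
- ctrl.finish_job(): hands the job in; it is judged then, once.
Trained networks look in the newest picture that a camera, given by its name, has taken for a name from the list of things; names that differ only in an ending like _2 or _b are one class to them, and where a whole thing is asked for, a point or a joint stands for the part that bears it (a point fixed in the world has none). Each returns a list of dicts, best first, with "p" (0 to 1); they miss things now and then, are a little off and sometimes report something else, mostly with a low value. They report only what shows in the picture. A call takes as long as a camera call. They do not tell look-alikes from the thing itself.
- ctrl.silhouettes(camera, thing): "pixels" (400x640 bool, what is visible of it) and "rect" ([centre column, centre row, width, height] in pixels, round what is visible of it).
The state is a dict: "time_s": time; "joints": joint angles; "qd": joint speeds; "tau": joint torques, N m; "position": TCP position; "ee_rot": TCP orientation; "wrist_force": force on the tool from outside, world axes, zero at the start; "moment": the same for the moment, N m; "gripper_width": finger opening in m; "grip_force": force on a finger pad.
Only numpy, scipy, OpenCV 4.12 (cv2) and the standard library are available. Lean on these libraries where they do the work, as an engineer would, in place of code of your own. Each camera call takes 0.05 s, during which the arm holds its last target. There are 200 camera calls.

## Working session

There is one attempt and no reset: what is moved stays moved. The work goes in short steps, Python scripts to look and compute and a tool call to move; the robot and the scene stay as the last step left them, time stands still between calls to the robot, and variables do not carry over. Pictures are saved under pics/ and viewed, at most 10 in all, crops included, and the job is handed in when it is done.

Besides the shell and the picture viewer there is one more tool, called after "Call:" as name([rows], argument=value, ...), one row to a line, values as JSON. play_rows: Moves the arm, as the interface text tells. Its arguments: {"type":"object","properties":{"motion":{"type":"array"}},"required":["motion"]}

```bash
mkdir -p pics; cat > h.py <<'E'
import numpy as np, cv2
from bench import ctrl
from scipy.spatial.transform import Rotation as R
def cloud(cam, d):
    m=ctrl.camera_model(cam); K=np.array(m["K"]); E=np.array(m["extrinsics"])
    v,u=np.mgrid[0:400,0:640]
    p=np.stack([(u-K[0,2])/K[0,0]*d,-(v-K[1,2])/K[1,1]*d,-d],-1)
    return (p-E[:3,3])@E[:3,:3]   # R^T (p-t)
def save(n,p): cv2.imwrite(f"pics/{n}.png",p[:,:,::-1])
E
python3 - <<'E'
from h import *
s=ctrl.get_state();print(s["position"],s["ee_rot"],s["gripper_width"],s["time_s"])
print({k:v for k,v in ctrl.camera_model("top").items() if k!="extrinsics"})
ims=[]
for c in ["scene","top"]:
    p,d=ctrl.capture(c); ims.append(p); np.savez(f"{c}.npz",p=p,d=d); P=cloud(c,d)
    for t in ["shelf","plate","lifter","stand","mug","shoe_horn","tin","shoe_brush","kettlebell","bar_a"]:
        for r in ctrl.silhouettes(c,t):
            m=r["pixels"]&(d>0)
            print(c,t,round(r["p"],2),np.round(r["rect"]),m.sum(),np.round(np.median(P[m],0),3) if m.any() else "")
save("scene0",ims[0]);save("top0",ims[1])
E
```

```text
[0.19910504 0.53916811 0.23067903] [-5.52754070e-01 -3.09218238e+00  1.85783974e-03] 0.08527121536966255 0.0
{'K': array([[408.92804755,   0.        , 310.36785537],
       [  0.        , 408.92804755, 197.418339  ],
       [  0.        ,   0.        ,   1.        ]])}
scene plate 0.81 [325. 261.  46.  29.] 682 [0.668 0.207 0.016]
scene plate 0.48 [324. 192.  46.  60.] 360 [ 0.44  -0.019  0.003]
scene lifter 0.85 [324. 192.  44.  56.] 352 [ 0.441 -0.018  0.003]
scene stand 0.62 [255. 198.  44.  36.] 1032 [ 0.638 -0.164  0.025]
scene stand 0.56 [320. 149.  36.  24.] 620 [ 0.213 -0.323  0.026]
scene mug 0.69 [241. 244.  34.  45.] 1130 [0.811 0.059 0.057]
scene shoe_horn 0.53 [278. 231.  35.  20.] 153 [ 0.698 -0.001  0.006]
scene tin 0.81 [219. 232.  22.  20.] 361 [ 0.814 -0.097  0.023]
scene shoe_brush 0.78 [282. 157.  32.  21.] 384 [ 0.39 -0.37  0.03]
scene shoe_brush 0.21 [247. 139.  44.  47.] 618 [ 0.469 -0.483  0.031]
scene kettlebell 0.67 [447. 295.  73.  75.] 3777 [0.56  0.536 0.104]
scene bar_a 0.92 [248. 139.  46.  42.] 614 [ 0.467 -0.489  0.037]
scene bar_a 0.91 [214. 155.  49
[... 354 characters left out ...]
top mug 0.74 [296. 121.  30.  32.] 616 [0.812 0.031 0.028]
top shoe_horn 0.81 [305. 169.  13.  47.] 333 [0.66  0.002 0.008]
top tin 0.72 [469. 214.  65.  41.] 1033 [ 0.46  -0.535  0.039]
top tin 0.65 [333. 121.  21.  20.] 327 [ 0.802 -0.106  0.025]
top tin 0.42 [306. 170.  15.  45.] 328 [0.66  0.002 0.008]
top shoe_brush 0.83 [418. 241.  13.  35.] 532 [ 0.38  -0.385  0.036]
top kettlebell 0.98 [152. 200.  45.  38.] 1464 [0.528 0.497 0.106]
top kettlebell 0.18 [306. 169.  13.  49.] 349 [0.657 0.003 0.008]
top bar_a 0.86 [466. 213.  68.  41.] 1153 [ 0.461 -0.531  0.018]
top bar_a 0.76 [457. 174.  73.  35.] 1163 [ 0.612 -0.501  0.017]
top bar_a 0.37 [247. 166.  35.  28.] 602 [0.635 0.205 0.017]
```

```bash
python3 - <<'E'
from h import *
t=np.load("top.npz")["p"];s=np.load("scene.npz")["p"]
cv2.imwrite("pics/top_c.png",cv2.resize(t[80:340,110:510],None,fx=2,fy=2,interpolation=2)[:,:,::-1][:600])
cv2.imwrite("pics/scene_c.png",cv2.resize(s[110:350,180:500],None,fx=2.5,fy=2.5,interpolation=2)[:,:,::-1])
E
```

```text
(no output)
```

View pics/top_c.png

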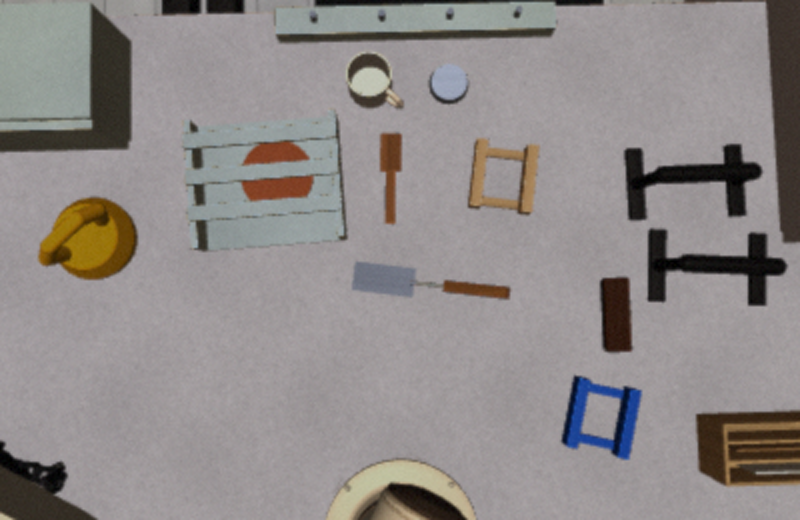

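View pics/scene_c.png

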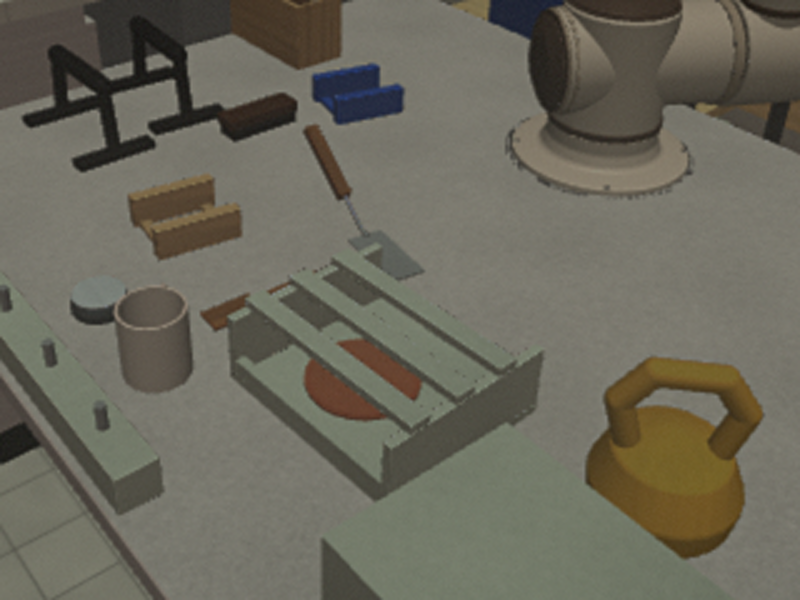

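The top crop shows the steel lifter with its blade at top-pixel (302,219) and its handle at (348,225). The wooden shoe horn at (305,169) could be mistaken for it. The wooden stand is at (362,167) and its blue look-alike at (411,288). The plate lies under the slats at (248,166), and the shelf front faces the robot. I choose the lifter with the grey blade and the tan stand.

```bash
cat >> h.py <<'E'
def rect(pts):  # pts Nx2 m -> centre mm, sizes mm, angle deg of the long side
    (c,s,a)=cv2.minAreaRect((pts*1000).astype(np.float32)); 
    if s[0]<s[1]: s=(s[1],s[0]); a+=90
    a=(a+90)%180-90
    return np.round(c,1),np.round(s,1),round(a,2)
def ray(cam,m,z): # mask pixels intersected with plane z
    c=ctrl.camera_model(cam);K=np.array(c["K"]);E=np.array(c["extrinsics"])
    v,u=np.nonzero(m); d=np.stack([(u-K[0,2])/K[0,0],-(v-K[1,2])/K[1,1],-np.ones(len(u))],-1)@E[:3,:3]
    o=-E[:3,:3].T@E[:3,3]; t=(z-o[2])/d[:,2]; return o+t[:,None]*d
E
python3 - <<'E'
from h import *
f=np.load("top.npz");p,d=f["p"],f["d"];hsv=cv2.cvtColor(p,cv2.COLOR_RGB2HSV);P=cloud("top",d)
v,u=np.mgrid[0:400,0:640]
def box(a,b,c,e): return (u>=a)&(u<b)&(v>=c)&(v<e)
for n,b in dict(blade=box(284,320,207,232),plate=box(228,270,145,185),handle=box(330,368,215,232),rail=box(342,382,145,190)).items(): print(n,np.round(np.median(hsv[b],0)),)
print(hsv[219,302],hsv[166,248],hsv[225,348],hsv[167,350],hsv[240,300])
# slats / rails by height
m=box(195,290,130,215)&(P[...,2]>.09)&(P[...,2]<.11); q=P[m]; print("slats",rect(q[:,:2]),m.sum(),np.median(q[:,2]))
m=box(342,385,145,192)&(P[...,2]>.038)&(P[...,2]<.055); print("rails",rect(P[m][:,:2]),rect(ray("top",m,.045)[:,:2]),m.sum(),np.median(P[m][:,2]))
n,l,st,c=cv2.connectedComponentsWithStats(m.astype(np.uint8))
for i in range(1,n):
    if st[i,4]>30: print(" rail",rect(ray("top",l==i,.045)[:,:2]),st[i,4])
m=box(270,322,205,235)&(hsv[...,1]>hsv[200,310,1]+15)&(hsv[...,0]>90)&(hsv[...,0]<130); print("blade",rect(ray("top",m,.003)[:,:2]),m.sum())
m=box(325,370,212,236)&(hsv[...,1]>100)&((hsv[...,0]<20)|(hsv[...,0]>170)); print("handle",rect(ray("top",m,.07)[:,:2]),m.sum(),np.median(P[m],0), P[m].min(0),P[m].max(0))
m=box(220,280,140,190)&(hsv[...,1]>110)&((hsv[...,0]<20)|(hsv[...,0]>170))&(P[...,2]<.05); q=ray("top",m,.022); print("plate",rect(q[:,:2]),m.sum(),cv2.minEnclosingCircle((q[:,:2]*1000).astype(np.float32)),np.median(P[m],0))
cv2.imwrite("pics/x.png",(m*255).astype(np.uint8))
E
```

```text
blade [116.  14. 141.]
plate [ 84.  18. 154.]
handle [156.  11. 156.]
rail [ 17.  12. 157.]
[118  32 128] [ 90  14 161] [ 14 189  96] [ 16 116 167] [170   9 162]
slats (array([629.4, 218.8]), array([260., 216.]), -86.98) 1880 0.0988022971211116
rails (array([ 630.5, -198. ]), array([120.1, 110.7]), -8.49) (array([ 630.1, -197.7]), array([120.4, 110.1]), -8.55) 387 0.04418719849377065
 rail (array([ 637.3, -153.3]), array([119.3,  20.1]), -8.45) 193
 rail (array([ 623.4, -241.5]), array([120.3,  21.4]), -8.22) 194
blade (array([454.4,  19.8]), array([104.8,  48.8]), 81.35) 394
handle (array([ 431.2, -137.9]), array([107.7,  18.4]), 82.46) 172 [ 0.4311836  -0.13913872  0.07410065] [ 0.41720261 -0.18704115  0.04015277] [ 0.44428219 -0.08634547  0.10656918]
plate (array([652.2, 205.2]), array([121. , 100.7]), 88.94) 559 ((644.2188720703125, 205.05197143554688), 63.45639419555664) [0.63484515 0.20603864 0.01695146]
```

Call:
play_rows([
  [-25,-30,0,0.1,1],
  [-52,-61,0,0.22,1],
  [-79,-92,0,0.34,1],
  [-105,-124,0,0.46,1],
  [-132,-155,0,0.58,1],
  [-158,-187,0,0.7,1],
  [-185,-218,0,0.82,1],
  [-211,-249,0,0.94,1],
])

```text
time_s: 1.77
position: [0.3109, 0.2309, 0.2315]
ee_rot: [1.9, 2.501, 0.001]
wrist_force: [1.1, 0.5, -0.1]
gripper_width: 0.0852
grip_force: 0.0
```

```bash
cat >> h.py <<'E'
def pose():
    s=ctrl.get_state(); M=R.from_rotvec(s["ee_rot"]).as_matrix(); return s,np.array(s["position"])*1000,M
def to(x,y,z,yaw): # world TCP mm, tool x yaw deg -> shift mm in tool axes, turn rad
    s,p,M=pose(); cur=np.arctan2(M[1,0],M[0,0]); t=(cur-np.radians(yaw)+np.pi)%(2*np.pi)-np.pi
    print("t",round(s["time_s"],2),"pos",np.round(p,1),"yaw",round(np.degrees(cur),2),"tilt",np.round(M[:2,2],4),"q",np.round(s["joints"],2),"F",np.round(s["wrist_force"],1),"w",round(s["gripper_width"],4),"g",round(s["grip_force"],1))
    print("  shift",np.round(M.T@(np.array([x,y,z])-p),1),"turn",round(t,4))
E
python3 -c "
from h import *
to(435,-109,231,81.5)"
```

```text
t 1.77 pos [310.9 230.9 231.5] yaw 105.57 tilt [0.0008 0.0002] q [ 0.44 -0.25  1.82 -0.    1.57  0.17] F [ 1.1  0.5 -0.1] w 0.0852 g 0.0
  shift [-360.7   28.3    0.5] turn 0.42
```

Call:
play_rows([
  [-40,3,0,0.05,1],
  [-81,6,0,0.1,1],
  [-122,9,0,0.16,1],
  [-163,13,0,0.22,1],
  [-204,16,0,0.28,1],
  [-245,19,0,0.34,1],
  [-286,23,0,0.38,1],
  [-326,26,0,0.42,1],
])

```text
time_s: 2.43
position: [0.4253, -0.0762, 0.2316]
ee_rot: [2.377, 2.053, 0.001]
wrist_force: [0.5, 0.9, -0.2]
gripper_width: 0.0855
grip_force: 0.0
```

Call:
play_rows([
  [-20,0,20,0,1],
  [-32,0,40,0,1],
  [-32,0,50,0,1],
  [-32,0,50,0,1],
  [-32,0,50,0,1],
  [-32,0,50,0,1],
  [-32,0,50,0,1],
  [-32,0,50,0,1],
])

```text
time_s: 3.1
position: [0.4209, -0.105, 0.1822]
ee_rot: [2.372, 2.058, 0.001]
wrist_force: [-0.5, 0.9, -0.4]
gripper_width: 0.0853
grip_force: 0.0
```

```bash
python3 - <<'E'
from h import *
to(435,-109,80,81.5)
m=ctrl.camera_model("wrist"); E=np.array(m["extrinsics"]); print(m["K"], "cam pos",-E[:3,:3].T@E[:3,3],"look",-E[2,:3])
p,d=ctrl.capture("wrist"); np.savez("wrist1.npz",p=p,d=d); save("wrist1",p)
P=cloud("wrist",d)
for r in ctrl.silhouettes("wrist","lifter"):
    k=r["pixels"]&(d>0); q=P[k]; print(r["p"],r["rect"],k.sum(),rect(q[:,:2]),np.round(q.min(0),3),np.round(q.max(0),3))
    b=q[q[:,2]<.006]; print(" blade",rect(b[:,:2]),len(b))
    hh=q[(q[:,2]>.045)]; print(" handle",rect(hh[:,:2]),len(hh),np.round(np.polyfit(hh[:,1],hh[:,0],1),4),np.round(np.polyfit(hh[:,1],hh[:,2],1),4))
E
```

```text
t 3.1 pos [ 420.9 -105.   182.2] yaw 81.87 tilt [ 0.0013 -0.0007] q [-0.42 -0.13  1.82 -0.    1.45 -0.28] F [-0.5  0.9 -0.4] w 0.0853 g 0.0
  shift [ -1.9  14.4 102.3] turn 0.0065
[[303.31306879   0.         322.4393482 ]
 [  0.         303.31306879 193.07486864]
 [  0.           0.           1.        ]] cam pos [ 0.43221571 -0.02421252  0.32534755] look [-0.04261656 -0.30921909 -0.95003546]
0.63 [338.0, 145.8, 59.3, 290.7] 8726 (array([439.2, -70. ]), array([253.9,  53.1]), 81.0) [ 0.414 -0.199 -0.002] [0.484 0.058 0.103]
 blade (array([439.2, -70. ]), array([253.9,  53.1]), 81.0) 5479
 handle (array([ 430.9, -135.1]), array([103.1,  19.8]), 81.64) 2797 [0.141  0.4496] [-0.583  -0.0054]
```

View pics/wrist1.png

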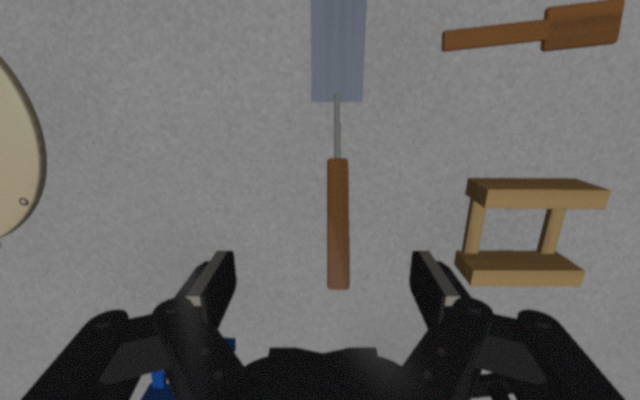

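The wrist view shows the grey-bladed lifter: blade at (338,50), neck at (337,125), handle centred at (338,225). The shoe horn is top right at (535,28) and the tan stand right at (530,230), so the choice is confirmed. I will grip slightly forward of the handle middle, because the grip force is fixed at 60 N.

```bash
python3 -c "
from h import *
to(435.2,-103.8,26,81.5)"
```

```text
t 3.2 pos [ 420.7 -105.1  181.9] yaw 81.85 tilt [ 0.0008 -0.0004] q [-0.42 -0.13  1.82 -0.    1.45 -0.28] F [-1.1 -0.1 -0.5] w 0.0858 g 0.0
  shift [  3.4  14.  155.9] turn 0.0061
```

Call:
play_rows([
  [1,7,25,0.006,1],
  [3,14,55,0.006,1],
  [3,14,85,0.006,1],
  [3,14,110,0.006,1],
  [3,14,130,0.006,1],
  [3,14,145,0.006,1],
  [3,14,152,0.006,1],
  [3,14,156,0.006,1],
])

```text
time_s: 3.87
position: [0.4346, -0.1043, 0.0247]
ee_rot: [-2.38, -2.05, 0.001]
wrist_force: [0.2, -0.5, 0.2]
gripper_width: 0.0856
grip_force: 0.0
```

Call:
play_rows([
  [0,0,0,0,0.6],
  [0,0,0,0,0.3],
  [0,0,0,0,0],
  [0,0,0,0,0],
  [0,0,0,0,0],
  [0,0,0,0,0],
  [0,0,0,0,0],
  [0,0,0,0,0],
])

```text
time_s: 4.53
position: [0.435, -0.1047, 0.0257]
ee_rot: [2.38, 2.049, 0.0]
wrist_force: [-0.4, -2.9, 4.2]
gripper_width: 0.0186
grip_force: 60.3
```

```bash
python3 -c "
from h import *
to(435.2,-103.8,26,81.5)"
```

```text
t 4.53 pos [ 435.  -104.7   25.7] yaw 81.46 tilt [ 0.0006 -0.0005] q [-0.41  0.06  1.98 -0.    1.1  -0.26] F [-0.4 -2.9  4.2] w 0.0186 g 60.3
  shift [ 0.9  0.1 -0.3] turn -0.0007
```

Call:
play_rows([
  [0,0,-5,0,0],
  [0,0,-15,0,0],
  [0,0,-30,0,0],
  [0,0,-50,0,0],
  [0,0,-70,0,0],
  [0,0,-90,0,0],
  [0,0,-105,0,0],
  [0,0,-115,0,0],
])

```text
time_s: 5.2
position: [0.4351, -0.1046, 0.1426]
ee_rot: [2.379, 2.049, 0.001]
wrist_force: [1.1, -0.9, -3.2]
gripper_width: 0.0192
grip_force: 59.7
```

```bash
python3 - <<'E'
from h import *
to(320,186,140,3)
p,d=ctrl.capture("wrist"); save("wrist2",p); P=cloud("wrist",d)*1000
s,pp,M=pose()
L=np.einsum('ijk,kl->ijl',P-pp,M); L[...,2]*=-1   # tool frame, z up
k=(abs(L[...,1])<24)&(L[...,0]>75)&(L[...,0]<190)&(abs(L[...,2])<80)&(d>0)&(L[...,2]>-60)
q=L[k]; print(k.sum(),q.min(0),q.max(0)); A=np.c_[q[:,0],q[:,1],np.ones(len(q))]; c=np.linalg.lstsq(A,q[:,2],rcond=None)[0]; print("blade plane: pitch,roll deg",np.degrees(c[:2]),"z at tip(181)",c[0]*181+c[2],"z at 80",c[0]*80+c[2])
# shelf & plate from both fixed cams (initial pictures)
Q=[]
for cam in ["top","scene"]:
    f=np.load(cam+".npz"); C=cloud(cam,f["d"])*1000; h=cv2.cvtColor(f["p"],cv2.COLOR_RGB2HSV)
    g=(f["d"]>0)&(C[...,0]>480)&(C[...,0]<800)&(C[...,1]>60)&(C[...,1]<380)
    red=g&(h[...,1]>90)&((h[...,0]<20)|(h[...,0]>170))&(C[...,2]>8)&(C[...,2]<30)&(C[...,1]>100)
    q=C[red]; print(cam,"plate",red.sum(),np.median(q,0),q.min(0),q.max(0)," mean ray")
    hl=cv2.convexHull(q[:,:2].astype(np.float32))[:,0]
    from scipy.optimize import least_squares
    r=least_squares(lambda v:np.hypot(*(q[:,:2]-v).T).clip(63,None)-63,q[:,:2].mean(0)); print("  circle",r.x,r.cost)
    sl=g&(C[...,2]>92)&(C[...,2]<106); print("  shelf top",rect(C[sl][:,:2]/1000))
    for a in np.arange(2,4.3,.5):
        t=np.radians(a); w=C[sl][:,:2]-[639.4,219.3]; X=w@[np.cos(t),np.sin(t)]; Y=w@[-np.sin(t),np.cos(t)]
        X=X[abs(Y)<105]; hh,e=np.histogram(X,np.arange(-130,131,4)); 
        print("  ",a,[ (round(np.percentile(X[(X>i-30)&(X<i+30)],3),1),round(np.percentile(X[(X>i-30)&(X<i+30)],97),1)) for i in (-62,0,62)], np.round(np.percentile(Y,[.5,99.5]),1))
E
```

```text
t 5.2 pos [ 435.1 -104.6  142.6] yaw 81.47 tilt [ 0.0018 -0.0008] q [-0.41 -0.07  1.85 -0.    1.36 -0.26] F [ 1.1 -0.9 -3.2] w 0.0192 g 59.7
  shift [ 270.3 -156.9    2.2] turn 1.3695
10250 [ 75.00493273 -23.99878693 -24.95109669] [124.33241313  23.99805749 -15.28584522]
blade plane: pitch,roll deg [-0.44236299  0.04072063] z at tip(181) -23.168771640123982 z at 80 -22.38898188507871
top plate 578 [635.3436984  206.02483279  16.95907987] [602.13286855 144.84292657   8.31815772] [703.83800506 267.15153055  28.69554262]  mean ray
  circle [644.65540273 205.62122009] 0.5945933090525402
  shelf top (array([659.5, 203. ]), array([303.3, 237.5]), -83.98)
   2.0 [(np.float64(-74.7), np.float64(-49.5)), (np.float64(-13.1), np.float64(12.8)), (np.float64(48.4), np.float64(74.7))] [-129.7  128. ]
   2.5 [(np.float64(-74.3), np.float64(-49.6)), (np.float64(-12.8), np.float64(12.6)), (np.float64(48.9), np.float64(74.5))] [-129.5  128. ]
   3.0 [(np.float64(-74.4), np.float64(-49.5)), (np.float64(-12.5), np.float64(12.4)), (np.float64(49.1), np.float64(74.4))] [-129.3  128.4]
   3.5 [(np.float64(
[... 535 characters left out ...]
.0 [(np.float64(-73.5), np.float64(-47.1)), (np.float64(-11.6), np.float64(14.8)), (np.float64(50.3), np.float64(76.5))] [-126.3  131.6]
   2.5 [(np.float64(-73.2), np.float64(-47.3)), (np.float64(-11.4), np.float64(14.5)), (np.float64(50.5), np.float64(76.2))] [-126.3  131.4]
   3.0 [(np.float64(-73.2), np.float64(-47.3)), (np.float64(-11.4), np.float64(14.5)), (np.float64(50.5), np.float64(76.1))] [-126.4  131.4]
   3.5 [(np.float64(-73.3), np.float64(-47.0)), (np.float64(-11.3), np.float64(14.5)), (np.float64(50.4), np.float64(76.2))] [-126.7  131.4]
   4.0 [(np.float64(-73.4), np.float64(-46.6)), (np.float64(-11.6), np.float64(14.9)), (np.float64(50.1), np.float64(76.6))] [-127.2  131.5]
```

View pics/wrist2.png

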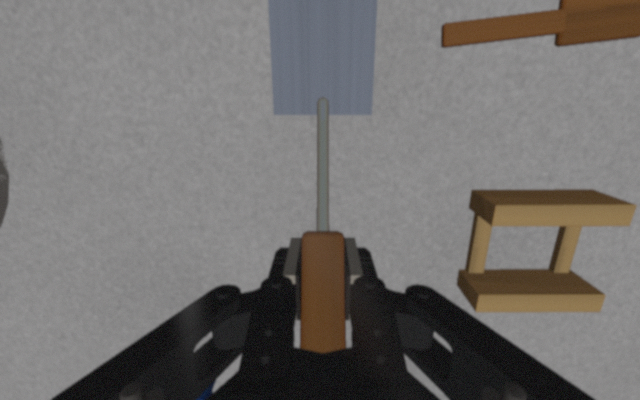

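The wrist view shows the handle held squarely between the pads at (322,290), with the blade at (323,60) still level (pitch −0.4°). Next I swing to the front of the shelf.

Call:
play_rows([
  [15,-8,0,0.06,0],
  [40,-23,0,0.17,0],
  [70,-41,0,0.29,0],
  [101,-59,0,0.41,0],
  [132,-77,0,0.53,0],
  [163,-95,0,0.65,0],
  [193,-113,0,0.77,0],
  [220,-129,0,0.89,0],
])

```text
time_s: 5.92
position: [0.3448, 0.1198, 0.1399]
ee_rot: [-2.982, -0.99, 0.001]
wrist_force: [1.4, 0.7, -1.9]
gripper_width: 0.0188
grip_force: 59.6
```

```bash
python3 -c "
from h import *
to(320.3,188.3,142,3.1)"
```

```text
t 5.92 pos [344.8 119.8 139.9] yaw 36.72 tilt [-0.0007 -0.0001] q [ 0.12 -0.26  2.01  0.    1.39  1.05] F [ 1.4  0.7 -1.9] w 0.0188 g 59.6
  shift [ 21.3 -69.5  -2.1] turn 0.5868
```

Call:
play_rows([
  [3,-15,0,0.12,0],
  [6,-30,0,0.24,0],
  [9,-45,0,0.36,0],
  [11,-58,0,0.478,0],
  [11,-58,0,0.478,0],
  [11,-58,0,0.478,0],
  [11,-58,0,0.478,0],
  [11,-58,0,0.478,0],
])

```text
time_s: 6.58
position: [0.3202, 0.171, 0.1402]
ee_rot: [3.13, 0.267, -0.001]
wrist_force: [0.2, 0.1, -1.9]
gripper_width: 0.0191
grip_force: 59.6
```

```bash
python3 -c "
from h import *
to(320.3,188.3,40,3.1)"
```

```text
t 6.58 pos [320.2 171.  140.2] yaw 9.76 tilt [-0.0003 -0.0003] q [ 0.28 -0.26  2.01 -0.    1.39  1.68] F [ 0.2  0.1 -1.9] w 0.0191 g 59.6
  shift [  3.1 -17.  100.2] turn 0.1162
```

Call:
play_rows([
  [1,-4,12,0.03,0],
  [2,-8,30,0.06,0],
  [3,-13,48,0.09,0],
  [3,-17,64,0.116,0],
  [3,-17,78,0.116,0],
  [3,-17,90,0.116,0],
  [3,-17,97,0.116,0],
  [3,-17,100,0.116,0],
])

```text
time_s: 7.25
position: [0.3199, 0.1883, 0.0394]
ee_rot: [3.14, 0.082, -0.002]
wrist_force: [0.4, -0.4, -1.4]
gripper_width: 0.0191
grip_force: 59.6
```

Call:
play_rows([
  [0,0,0,0,0],
  [0,0,0,0,0],
  [0,0,0,0,0],
  [0,0,0,0,0],
  [0,0,0,0,0],
  [0,0,0,0,0],
  [0,0,0,0,0],
  [0,0,0,0,0],
])

```text
time_s: 7.92
position: [0.3201, 0.1888, 0.0404]
ee_rot: [3.14, 0.082, 0.0]
wrist_force: [0.0, -1.2, -2.5]
gripper_width: 0.019
grip_force: 59.6
```

```bash
python3 - <<'E'
from h import *
to(320.3,188.3,40,3.1)
p,d=ctrl.capture("wrist"); save("wrist3",p); np.savez("wrist3.npz",p=p,d=d); P=cloud("wrist",d)*1000
s,pp,M=pose()
L=np.einsum('ijk,kl->ijl',P-pp,M); L[...,2]*=-1
k=(abs(L[...,1])<22)&(L[...,0]>75)&(L[...,0]<185)&(abs(L[...,2]+22)<12)&(d>0)
q=L[k]; c=np.linalg.lstsq(np.c_[q[:,0],np.ones(len(q))],q[:,2],rcond=None)[0]; print("pitch",np.degrees(c[0]),"z tip",c[0]*181+c[1],k.sum(),q.max(0))
h=cv2.cvtColor(p,cv2.COLOR_RGB2HSV)
red=(h[...,1]>90)&((h[...,0]<20)|(h[...,0]>170))&(P[...,0]>560)&(d>0); q=P[red]
if red.sum()>50: print("plate px",red.sum(),q.min(0),q.max(0),np.median(q,0))
fl=(d>0)&(P[...,0]>525)&(P[...,2]>2)&(P[...,2]<16)&(h[...,1]<90)&(P[...,1]>120)&(P[...,1]<300); print("floor z",np.median(P[fl][:,2]),fl.sum())
print("slat px",[(z,((P[...,2]>z)&(P[...,2]<z+8)).sum()) for z in (84,92)])
E
```

```text
t 7.92 pos [320.1 188.8  40.4] yaw 2.98 tilt [ 0.0001 -0.0001] q [ 0.32 -0.13  2.13 -0.    1.14  1.84] F [ 0.  -1.2 -2.5] w 0.019 g 59.6
  shift [0.2 0.5 0.4] turn -0.0021
pitch -0.42977332799733114 z tip -23.156329247407946 9229 [123.11325228  21.99463848 -16.13517486]
floor z nan 0
slat px [(84, np.int64(2100)), (92, np.int64(6028))]
  return _methods._mean(a, axis=axis, dtype=dtype,
  ret = ret.dtype.type(ret / rcount)
```

View pics/wrist3.png

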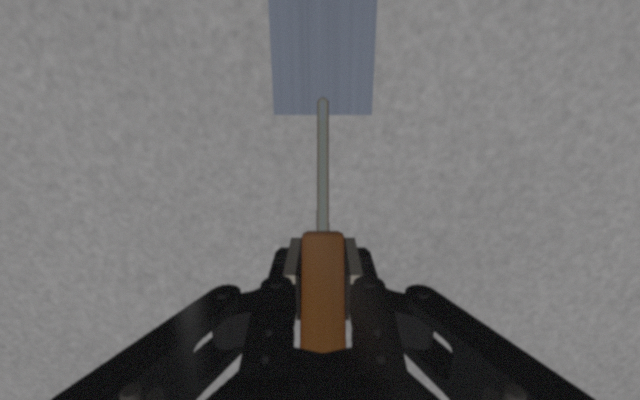

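The wrist view shows the blade straight ahead at (323,55) with the handle held squarely; the shelf is not in view yet. I move the tip just past the shelf front edge, then lower until it touches the floor.

Call:
play_rows([
  [6,0,0,0,0],
  [16,0,0,0,0],
  [28,0,0,0,0],
  [40,0,0,0,0],
  [50,0,0,0,0],
  [55,0,0,0,0],
  [55,0,0,0,0],
  [55,0,0,0,0],
])

```text
time_s: 8.63
position: [0.3749, 0.1915, 0.04]
ee_rot: [3.14, 0.081, -0.002]
wrist_force: [-0.3, -0.6, -3.1]
gripper_width: 0.0192
grip_force: 59.6
```

Call:
play_rows([
  [0,0,1,0,0],
  [0,0,2,0,0],
  [0,0,3,0,0],
  [0,0,3.5,0,0],
  [0,0,4,0,0],
  [0,0,4,0,0],
  [0,0,4,0,0],
  [0,0,4,0,0],
])

```text
time_s: 9.3
position: [0.375, 0.1917, 0.0363]
ee_rot: [3.14, 0.082, 0.0]
wrist_force: [0.6, 0.2, -2.3]
gripper_width: 0.0191
grip_force: 59.6
```

```bash
python3 -c "
from h import *
to(375.2,191.3,36,3.1)"
```

```text
t 9.3 pos [375.  191.7  36.3] yaw 2.98 tilt [ 0.     -0.0001] q [ 0.29 -0.01  2.03 -0.    1.12  1.81] F [ 0.6  0.2 -2.3] w 0.0191 g 59.6
  shift [0.2 0.4 0.3] turn -0.0021
```

Call:
play_rows([
  [0,0.3,0.4,0,0],
  [0,0.3,0.8,0,0],
  [0,0.3,1.2,0,0],
  [0,0.3,1.2,0,0],
  [0,0.3,1.2,0,0],
  [0,0.3,1.2,0,0],
  [0,0.3,1.2,0,0],
  [0,0.3,1.2,0,0],
])

```text
time_s: 9.97
position: [0.375, 0.1914, 0.0351]
ee_rot: [3.14, 0.082, -0.0]
wrist_force: [-3.0, 0.1, 2.1]
gripper_width: 0.0192
grip_force: 59.9
```

```bash
python3 -c "
from h import *
to(375.2,191.3,36,3.1);print(ctrl.get_state()['moment'])"
```

```text
t 9.97 pos [375.  191.4  35.1] yaw 2.97 tilt [-0.     -0.0001] q [ 0.29 -0.01  2.03 -0.    1.12  1.81] F [-3.   0.1  2.1] w 0.0192 g 59.9
  shift [ 0.2  0.1 -0.9] turn -0.0022
[0.02602972 0.12644815 0.06572363]
```

Call:
play_rows([
  [3,0,0,0,0],
  [8,0,0,0,0],
  [14,0,0,0,0],
  [20,0,0,0,0],
  [26,0,0,0,0],
  [32,0,0,0,0],
  [37,0,0,0,0],
  [42,0,0,0,0],
])

```text
time_s: 10.63
position: [0.4174, 0.1935, 0.0351]
ee_rot: [3.14, 0.081, -0.001]
wrist_force: [-7.1, -0.1, 8.3]
gripper_width: 0.0193
grip_force: 60.6
```

Call:
play_rows([
  [4,0,0,0,0],
  [8,0,0,0,0],
  [12,0,0,0,0],
  [16,0,0,0,0],
  [20,0,0,0,0],
  [24,0,0,0,0],
  [28,0,0,0,0],
  [32,0,0,0,0],
])

```text
time_s: 11.3
position: [0.4489, 0.1953, 0.0354]
ee_rot: [3.14, 0.082, -0.002]
wrist_force: [-15.7, -0.8, 17.4]
gripper_width: 0.0189
grip_force: 61.9
```

```bash
cat >> h.py <<'E'
def look(cam="top"):
    p,d=ctrl.capture(cam); P=cloud(cam,d)*1000; h=cv2.cvtColor(p,cv2.COLOR_RGB2HSV)
    from scipy.optimize import least_squares
    red=(d>0)&(h[...,1]>90)&((h[...,0]<20)|(h[...,0]>170))&(P[...,0]>520)&(P[...,1]>100)&(P[...,1]<320)&(P[...,2]>5)&(P[...,2]<60)
    q=P[red]; r=least_squares(lambda v:np.hypot(*(q[:,:2]-v).T).clip(63,None)-63,q[:,:2].mean(0))
    w=r.x-[640,220]; t=np.radians(3.1); A=np.c_[q[:,:2]-r.x,np.ones(len(q))]; c=np.linalg.lstsq(A,q[:,2],rcond=None)[0]
    print(cam,"plate",r.x.round(1),"shelf frame",np.round([w@[np.cos(t),np.sin(t)],w@[-np.sin(t),np.cos(t)]],1),"n",red.sum(),"tilt deg",np.degrees(c[:2]).round(1),"z",c[2].round(1))
    return p,d,P
E
python3 -c "
from h import *
to(375.2,191.3,36,3.1);print(ctrl.get_state()['moment']);look()"
```

```text
t 11.3 pos [448.9 195.3  35.4] yaw 2.98 tilt [-0.0015 -0.0001] q [0.25 0.13 1.88 0.   1.13 1.77] F [-15.7  -0.8  17.4] w 0.0189 g 61.9
  shift [-73.8   0.1  -0.5] turn -0.0021
[-5.64460062e-02  1.87038736e+00  9.22107001e-04]
top plate [663.2 207. ] shelf frame [ 22.4 -14.3] n 566 tilt deg [-3.7 -0.1] z 19.4
```

Call:
play_rows([
  [2,0,0,0,0],
  [4,0,0,0,0],
  [6,0,0,0,0],
  [8,0,0,0,0],
  [10,0,0,0,0],
  [12,0,0,0,0],
  [14,0,0,0,0],
  [14,0,0,0,0],
])

```text
time_s: 12.02
position: [0.463, 0.196, 0.0354]
ee_rot: [-3.141, -0.082, 0.002]
wrist_force: [-10.3, -0.4, 14.9]
gripper_width: 0.0189
grip_force: 62.0
```

```bash
cat >> h.py <<'E'
def blade():
    p,d=ctrl.capture("wrist"); P=cloud("wrist",d)*1000; s,pp,M=pose()
    L=np.einsum('ijk,kl->ijl',P-pp,M); L[...,2]*=-1
    k=(abs(L[...,1])<22)&(L[...,0]>75)&(L[...,0]<118)&(abs(L[...,2]+22)<14)&(d>0)
    h=cv2.cvtColor(p,cv2.COLOR_RGB2HSV); k&=(h[...,0]>95)&(h[...,0]<135)
    q=L[k]; c=np.linalg.lstsq(np.c_[q[:,0],q[:,1],np.ones(len(q))],q[:,2],rcond=None)[0]; print("blade n",k.sum(),"pitch,roll",np.degrees(c[:2]).round(2),"z(80)",c[0]*80+c[2],"z tip",c[0]*181+c[2])
    return p,d,L
E
python3 -c "
from h import *
to(375.2,191.3,36,3.1);print(ctrl.get_state()['moment']);look();blade()"
```

```text
t 12.02 pos [463.  196.   35.4] yaw 2.98 tilt [-0.0011 -0.    ] q [0.25 0.16 1.85 0.   1.14 1.77] F [-10.3  -0.4  14.9] w 0.0189 g 62.0
  shift [-88.    0.2  -0.5] turn -0.0022
[-0.03328186  1.33139187  0.04830373]
top plate [663.4 208.3] shelf frame [ 22.8 -13. ] n 566 tilt deg [-3.7  0.1] z 19.9
blade n 8224 pitch,roll [ 0.37 -0.05] z(80) -21.679666402126763 z tip -21.035281087294226
```

Call:
play_rows([
  [4,0,-0.2,0,0],
  [9,0,-0.4,0,0],
  [14,0,-0.5,0,0],
  [19,0,-0.5,0,0],
  [24,0,-0.5,0,0],
  [28,0,-0.5,0,0],
  [32,0,-0.5,0,0],
  [35,0,-0.5,0,0],
])

```text
time_s: 12.78
position: [0.4977, 0.1978, 0.0358]
ee_rot: [3.14, 0.082, -0.003]
wrist_force: [-16.0, -0.6, 16.3]
gripper_width: 0.0187
grip_force: 61.8
```

```bash
python3 -c "
from h import *
to(519,199.1,36,3.1);print(ctrl.get_state()['moment']);look();blade()"
```

```text
t 12.78 pos [497.7 197.8  35.8] yaw 2.98 tilt [-0.002  -0.0002] q [0.23 0.22 1.77 0.   1.15 1.75] F [-16.   -0.6  16.3] w 0.0187 g 61.8
  shift [21.4 -0.2 -0.3] turn -0.0021
[-0.11159265  2.15499326 -0.02188861]
top plate [663.5 210.7] shelf frame [ 22.9 -10.6] n 536 tilt deg [-5.1 -0.1] z 21.3
blade n 31 pitch,roll [-156.99  -14.06] z(80) 57.26194701159372 z tip -219.48543070374484
```

Call:
play_rows([
  [0,0,-0.4,0,0],
  [0,0,-0.8,0,0],
  [2,0,-0.8,0,0],
  [4,0,-0.8,0,0],
  [6,0,-0.8,0,0],
  [8,0,-0.8,0,0],
  [10,0,-0.8,0,0],
  [10,0,-0.8,0,0],
])

```text
time_s: 13.55
position: [0.5084, 0.1983, 0.0363]
ee_rot: [3.14, 0.081, 0.001]
wrist_force: [0.5, 0.3, -3.1]
gripper_width: 0.0193
grip_force: 59.7
```

```bash
python3 -c "
from h import *
to(519,199.1,36,3.1);print(ctrl.get_state()['moment']);look();look('scene')
p,d,L=blade();save('wrist4',p)
t=np.load('top.npz')['p']
p,d=ctrl.capture('top'); cv2.imwrite('pics/top4.png',cv2.resize(p[125:215,190:300],None,fx=6,fy=6)[:,:,::-1])"
```

```text
t 13.55 pos [508.4 198.3  36.3] yaw 2.97 tilt [ 0.0005 -0.    ] q [ 0.23  0.24  1.75 -0.    1.15  1.75] F [ 0.5  0.3 -3.1] w 0.0193 g 59.7
  shift [10.6 -0.3  0.3] turn -0.0023
[ 0.03968295  0.04004821 -0.02863214]
top plate [664.1 211.1] shelf frame [ 23.6 -10.1] n 483 tilt deg [-0.9  0.1] z 20.3
scene plate [654.1 213.2] shelf frame [13.7 -7.6] n 767 tilt deg [-2.3  0.2] z 20.0
blade n 1215 pitch,roll [-0.83 -0.02] z(80) -22.546934339952475 z tip -24.009491685834686
```

View pics/top4.png

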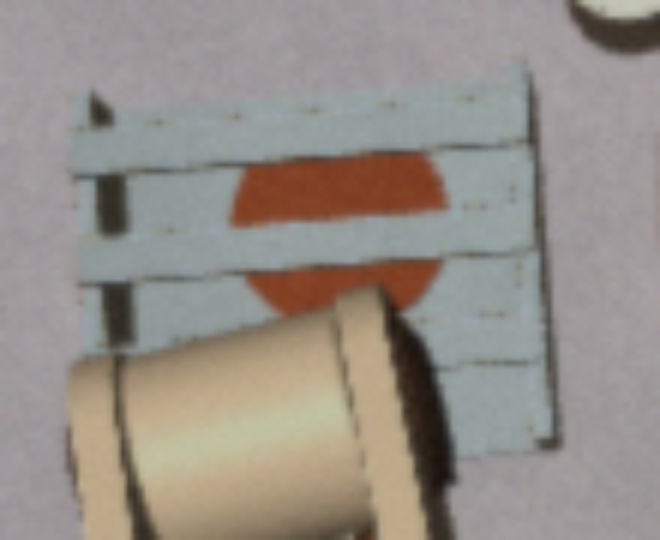

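View pics/wrist4.png

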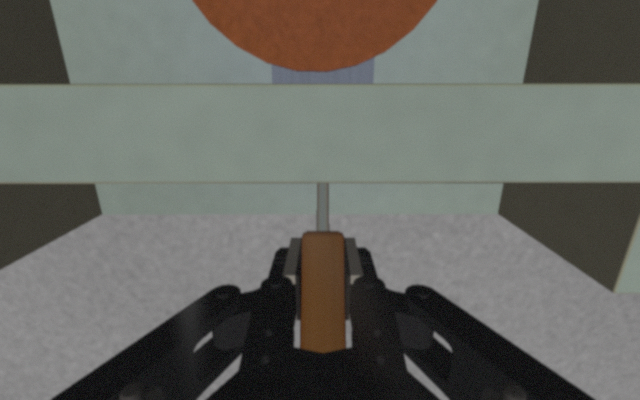

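The top crop shows the plate pushed back under the slats at (340,230). The wrist view shows the blade under it: plate front at (315,70) against a blade centre of 323, so it sits about 4 mm left. I push in the last bit and lift gently.

Call:
play_rows([
  [2,0,0,0,0],
  [4,0,0,0,0],
  [6,0,0,0,0],
  [8,0,0,0,0],
  [9,0,0,0,0],
  [9,0,0,0,0],
  [9,0,-1,0,0],
  [9,0,-2,0,0],
])

```text
time_s: 14.42
position: [0.5169, 0.1987, 0.0384]
ee_rot: [3.14, 0.081, 0.0]
wrist_force: [0.0, 0.4, -3.5]
gripper_width: 0.0191
grip_force: 59.5
```

```bash
python3 -c "
from h import *
to(519,199.1,36,3.1);print(ctrl.get_state()['moment']);look()"
```

```text
t 14.42 pos [516.9 198.7  38.4] yaw 2.97 tilt [ 0.0002 -0.0001] q [ 0.23  0.25  1.73 -0.    1.16  1.75] F [ 0.   0.4 -3.5] w 0.0191 g 59.5
  shift [ 2.1 -0.3  2.4] turn -0.0022
[ 0.00772154  0.35464215 -0.02381355]
top plate [664.  210.8] shelf frame [ 23.5 -10.5] n 413 tilt deg [-0.9  0.2] z 21.7
```

Call:
play_rows([
  [0,0,-1,0,0],
  [0,0,-3,0,0],
  [0,0,-6,0,0],
  [0,0,-9,0,0],
  [0,0,-12,0,0],
  [0,0,-14,0,0],
  [0,0,-15,0,0],
  [0,0,-15,0,0],
])

```text
time_s: 15.13
position: [0.5169, 0.1988, 0.0537]
ee_rot: [3.141, 0.082, 0.001]
wrist_force: [0.9, 0.5, -3.9]
gripper_width: 0.019
grip_force: 59.5
```

```bash
python3 -c "
from h import *
to(519,199.1,36,3.1);print(ctrl.get_state()['moment']);look();blade()"
```

```text
t 15.13 pos [516.9 198.8  53.7] yaw 2.98 tilt [0.0003 0.    ] q [ 0.23  0.23  1.72 -0.    1.19  1.75] F [ 0.9  0.5 -3.9] w 0.019 g 59.5
  shift [ 2.1 -0.2 17.7] turn -0.0021
[-0.01014378  0.3830382  -0.0271369 ]
top plate [664.1 211. ] shelf frame [ 23.6 -10.3] n 406 tilt deg [-2.   0.1] z 37.2
blade n 1316 pitch,roll [-1.99  0.08] z(80) -22.827540556094668 z tip -26.340728223907426
```

Call:
play_rows([
  [-1,0,0,0,0],
  [-3,0,0,0,0],
  [-7,0,-1,0,0],
  [-13,0,-2,0,0],
  [-21,0,-3,0,0],
  [-30,0,-4,0,0],
  [-39,0,-5,0,0],
  [-48,0,-6,0,0],
])

```text
time_s: 15.9
position: [0.4677, 0.1962, 0.0595]
ee_rot: [3.14, 0.082, -0.0]
wrist_force: [0.8, 0.3, -3.3]
gripper_width: 0.0192
grip_force: 59.5
```

Call:
play_rows([
  [-10,0,-1,0,0],
  [-20,0,-2,0,0],
  [-30,0,-3,0,0],
  [-40,0,-4,0,0],
  [-50,0,-5,0,0],
  [-60,0,-6,0,0],
  [-70,0,-7,0,0],
  [-80,0,-8,0,0],
])

```text
time_s: 16.57
position: [0.388, 0.192, 0.0675]
ee_rot: [3.14, 0.082, -0.0]
wrist_force: [-0.0, 0.2, -3.3]
gripper_width: 0.019
grip_force: 59.5
```

Call:
play_rows([
  [-10,0,-1,0,0],
  [-20,0,-2,0,0],
  [-29,0,-3,0,0],
  [-37,0,-4,0,0],
  [-43,0,-5,0,0],
  [-47,0,-6,0,0],
  [-49,0,-7,0,0],
  [-50,0,-8,0,0],
])

```text
time_s: 17.23
position: [0.339, 0.1895, 0.0756]
ee_rot: [3.141, 0.082, 0.0]
wrist_force: [0.8, -0.4, -3.2]
gripper_width: 0.019
grip_force: 59.5
```

```bash
cat >> h.py <<'E'
def plate_t(cam="wrist"): # plate in the tool frame (z up)
    p,d=ctrl.capture(cam); P=cloud(cam,d)*1000; s,pp,M=pose(); L=np.einsum('ijk,kl->ijl',P-pp,M); L[...,2]*=-1
    h=cv2.cvtColor(p,cv2.COLOR_RGB2HSV)
    r=(d>0)&(h[...,1]>90)&((h[...,0]<20)|(h[...,0]>170))&(L[...,0]>70)&(L[...,0]<230)&(abs(L[...,1])<90)&(L[...,2]>-45)&(L[...,2]<10)
    q=L[r]
    from scipy.optimize import least_squares
    f=lambda v:np.hypot(*(q[:,:2]-v).T).clip(64,None)-64
    o=least_squares(f,[145,0]); c=np.linalg.lstsq(np.c_[q[:,0]-145,q[:,1],np.ones(len(q))],q[:,2],rcond=None)[0]
    print(cam,"plate in tool",o.x.round(1),"xmin",np.percentile(q[:,0],.5).round(1),"y",np.percentile(q[:,1],[.5,99.5]).round(1),"tilt",np.degrees(c[:2]).round(2),"ztop",c[2].round(1),r.sum())
    return p,d,L
E
python3 -c "
from h import *
to(320,188,150,3.1);print(ctrl.get_state()['moment']);blade();plate_t();p,d,L=plate_t('top')"
```

```text
t 17.23 pos [339.  189.5  75.6] yaw 2.98 tilt [ 0.0002 -0.    ] q [ 0.31 -0.14  2.05 -0.    1.22  1.83] F [ 0.8 -0.4 -3.2] w 0.019 g 59.5
  shift [-19.    0.5 -74.4] turn -0.0021
[0.03036173 0.4049118  0.01816641]
blade n 1316 pitch,roll [-2.24 -0.  ] z(80) -22.779408425222176 z tip -26.734166147770935
wrist plate in tool [144.8  -5.1] xmin 83.4 y [-60.   49.5] tilt [-7.36 -0.04] ztop -20.1 16768
top plate in tool [147.2  -4.5] xmin 86.0 y [-66.1  56.8] tilt [-0.36  0.01] ztop -16.5 1095
```

Call:
play_rows([
  [-2,0,-1,0,0],
  [-6,0,-3,0,0],
  [-13,0,-5,0,0],
  [-21,0,-7,0,0],
  [-29,0,-9,0,0],
  [-37,0,-12,0,0],
  [-43,0,-17,0,0],
  [-46,0,-23,0,0],
])

```text
time_s: 18.05
position: [0.292, 0.1871, 0.0989]
ee_rot: [3.141, 0.082, -0.0]
wrist_force: [-0.3, 1.0, -3.4]
gripper_width: 0.0194
grip_force: 59.5
```

Call:
play_rows([
  [-1,0,-6,0,0],
  [-1,0,-13,0,0],
  [-1,0,-20,0,0],
  [-1,0,-27,0,0],
  [-1,0,-33,0,0],
  [-1,0,-38,0,0],
  [-1,0,-41,0,0],
  [-1,0,-42,0,0],
])

```text
time_s: 18.72
position: [0.2923, 0.1871, 0.1409]
ee_rot: [-3.141, -0.081, -0.001]
wrist_force: [0.3, 0.5, -4.1]
gripper_width: 0.0199
grip_force: 59.5
```

```bash
python3 -c "
from h import *
to(484.2,-180.8,140,-8.4);print(ctrl.get_state()['moment']);plate_t('top')"
```

```text
t 18.72 pos [292.3 187.1 140.9] yaw 2.97 tilt [0.0004 0.    ] q [ 0.35 -0.3   2.04 -0.    1.4   1.87] F [ 0.3  0.5 -4.1] w 0.0199 g 59.5
  shift [172.5 377.3   0.9] turn 0.1985
[-0.0005212   0.36322646 -0.01670778]
top plate in tool [147.4  -4.7] xmin 85.7 y [-65.9  56.8] tilt [-0.26 -0.19] ztop -16.3 1218
```

Call:
play_rows([
  [1,3,0,0.01,0],
  [4,9,0,0.03,0],
  [9,20,0,0.06,0],
  [16,34,0,0.095,0],
  [23,50,0,0.13,0],
  [30,66,0,0.16,0],
  [37,82,0,0.185,0],
  [44,97,0,0.1985,0],
])

```text
time_s: 19.43
position: [0.3414, 0.091, 0.1402]
ee_rot: [3.132, -0.235, -0.001]
wrist_force: [0.9, 0.6, -3.3]
gripper_width: 0.0195
grip_force: 59.5
```

Call:
play_rows([
  [3,16,0,0,0],
  [7,34,0,0,0],
  [11,52,0,0,0],
  [15,70,0,0,0],
  [19,88,0,0,0],
  [23,104,0,0,0],
  [27,118,0,0,0],
  [31,130,0,0,0],
])

```text
time_s: 20.1
position: [0.3525, -0.0422, 0.1402]
ee_rot: [3.133, -0.233, -0.001]
wrist_force: [0.2, 0.9, -4.1]
gripper_width: 0.019
grip_force: 59.5
```

Call:
play_rows([
  [2,10,0,0,0],
  [3,18,0,0,0],
  [4,24,0,0,0],
  [5,28,0,0,0],
  [6,30,0,0,0],
  [6,30,0,0,0],
  [6,30,0,0,0],
  [6,30,0,0,0],
])

```text
time_s: 20.77
position: [0.3543, -0.0709, 0.1404]
ee_rot: [3.133, -0.229, -0.0]
wrist_force: [0.3, -0.3, -3.8]
gripper_width: 0.0189
grip_force: 59.5
```

```bash
python3 -c "
from h import *
to(484.2,-180.8,140,-8.4);print(ctrl.get_state()['moment']);plate_t('top');blade()"
```

```text
t 20.77 pos [354.3 -70.9 140.4] yaw -8.38 tilt [-0. -0.] q [-0.41 -0.27  2.02 -0.    1.39  1.31] F [ 0.3 -0.3 -3.8] w 0.0189 g 59.5
  shift [144.5  89.8   0.4] turn 0.0004
[ 0.04313647  0.42182486 -0.01986612]
top plate in tool [147.3  -4.7] xmin 85.5 y [-66.7  56.1] tilt [-0.09 -0.07] ztop -17.0 1194
blade n 1242 pitch,roll [-1.76  0.15] z(80) -22.89023046617384 z tip -25.99641549040951
```

Call:
play_rows([
  [2,1,0,0,0],
  [7,4,0,0,0],
  [15,9,0,0,0],
  [26,16,0,0,0],
  [38,24,0,0,0],
  [50,31,0,0,0],
  [62,38,0,0,0],
  [73,45,0,0,0],
])

```text
time_s: 21.53
position: [0.4211, -0.1275, 0.1402]
ee_rot: [3.133, -0.23, -0.0]
wrist_force: [-0.3, -0.2, -4.8]
gripper_width: 0.0191
grip_force: 59.5
```

Call:
play_rows([
  [12,8,0,0,0],
  [24,15,0,0,0],
  [36,22,0,0,0],
  [47,29,0,0,0],
  [56,35,0,0,0],
  [62,39,0,0,0],
  [65,41,0,0,0],
  [65,41,0,0,0],
])

```text
time_s: 22.2
position: [0.4786, -0.1769, 0.1402]
ee_rot: [-3.133, 0.231, 0.001]
wrist_force: [0.6, 0.1, -3.2]
gripper_width: 0.0193
grip_force: 59.5
```

```bash
python3 -c "
from h import *
to(484.2,-180.8,140,-8.4)
p,d,L=plate_t('top');blade();plate_t()
P=cloud('top',d)*1000
h=cv2.cvtColor(p,cv2.COLOR_RGB2HSV)
p2,d2=ctrl.capture('wrist');save('wrist5',p2)
k=(d>0)&(P[...,2]>38)&(P[...,2]<52)&(P[...,0]>540)&(P[...,0]<720)&(P[...,1]>-280)&(P[...,1]<-110)
print(k.sum(),P[k].min(0),P[k].max(0),rect(P[k][:,:2]/1000))
"
```

```text
t 22.2 pos [ 478.6 -176.9  140.2] yaw -8.42 tilt [-0.0004  0.0001] q [-0.51  0.07  1.72 -0.    1.36  1.21] F [ 0.6  0.1 -3.2] w 0.0193 g 59.5
  shift [6.1 3.1 0.2] turn -0.0003
top plate in tool [147.8  -4.6] xmin 100.3 y [-66.8  57.7] tilt [ 0.07 -0.21] ztop -16.9 952
blade n 1242 pitch,roll [-2.2   0.01] z(80) -22.856175326212952 z tip -26.72720212687342
wrist plate in tool [144.7  -5.2] xmin 83.1 y [-60.   49.7] tilt [-7.39 -0.04] ztop -20.2 16807
51 [ 578.99008062 -165.3550053    38.86071175] [ 696.06961437 -136.47536643   49.40593337] (array([ 638. , -150.6]), array([118.5,  18.7]), -5.32)
```

View pics/wrist5.png

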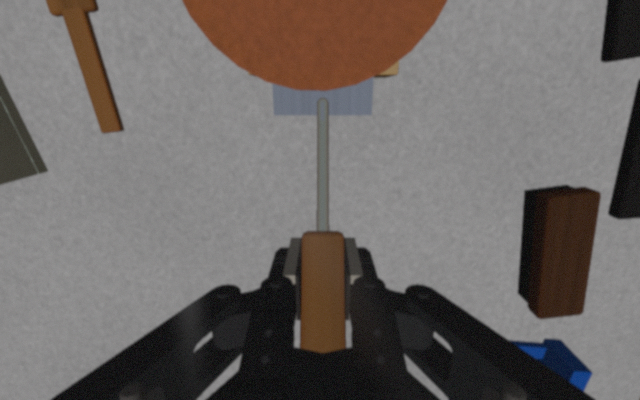

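The wrist view shows the plate still on the blade, its front edge at (318,90) close to the neck, with the tan rail just showing at (385,70) beneath it. I shift the last few millimetres and lower.

Call:
play_rows([
  [2,0.5,1,0,0],
  [4,1,4,0,0],
  [6,1.6,9,0,0],
  [6,1.6,17,0,0],
  [6,1.6,26,0,0],
  [6,1.6,36,0,0],
  [6,1.6,45,0,0],
  [6,1.6,51,0,0],
])

```text
time_s: 23.07
position: [0.4835, -0.1786, 0.0877]
ee_rot: [-3.133, 0.23, 0.002]
wrist_force: [0.3, 0.7, -3.6]
gripper_width: 0.019
grip_force: 59.5
```

Call:
play_rows([
  [0,0,3,0,0],
  [0,0,4,0,0],
  [0,0,4,0,0],
  [0,0,4,0,0],
  [0,0,4,0,0],
  [0,0,4,0,0],
  [0,0,4,0,0],
  [0,0,4,0,0],
])

```text
time_s: 23.73
position: [0.484, -0.1789, 0.0856]
ee_rot: [3.133, -0.23, 0.0]
wrist_force: [0.3, -0.4, -3.1]
gripper_width: 0.0187
grip_force: 59.5
```

```bash
cat >> h.py <<'E'
def on_stand(cam):
    p,d=ctrl.capture(cam); P=cloud(cam,d)*1000; h=cv2.cvtColor(p,cv2.COLOR_RGB2HSV)
    g=(d>0)&(abs(P[...,0]-630)<95)&(abs(P[...,1]+198)<95)
    r=g&(h[...,1]>150)&((h[...,0]<13)|(h[...,0]>170))&(P[...,2]>45); q=P[r]
    from scipy.optimize import least_squares
    o=least_squares(lambda v:np.hypot(*(q[:,:2]-v).T).clip(64,None)-64,[630,-198]).x
    c=np.linalg.lstsq(np.c_[q[:,:2]-o,np.ones(len(q))],q[:,2],rcond=None)[0]; t=np.radians(-8.4); w=o-[630.3,-197.7]
    print(cam,"plate",o.round(1),"in stand",np.round([w@[np.cos(t),np.sin(t)],w@[-np.sin(t),np.cos(t)]],1),"tilt",np.degrees(c[:2]).round(2),"ztop",c[2].round(1),r.sum(),"bbox",np.percentile(q,[.5,99.5],axis=0).round(0).tolist())
    return p,d,P
E
python3 -c "
from h import *
to(484.2,-180.8,58,-8.4)
p,d,P=on_stand('top');save('top6',p[120:220,310:410]);p,d,P=on_stand('scene')
s=cv2.resize(p[165:235,215:315],None,fx=6,fy=6);t=cv2.resize(cv2.imread('pics/top6.png'),(420,420));cv2.imwrite('pics/st6.png',np.hstack([cv2.resize(s[:,:,::-1],(380,420)),t]))
"
```

```text
t 23.73 pos [ 484.  -178.9   85.6] yaw -8.4 tilt [ 0.0002 -0.0002] q [-0.5   0.12  1.77 -0.    1.25  1.21] F [ 0.3 -0.4 -3.1] w 0.0187 g 59.5
  shift [ 0.4  1.8 27.6] turn 0.0001
top plate [ 624.7 -190.4] in stand [-6.6  6.4] tilt [-11.29   6.02] ztop 73.5 850 bbox [[585.0, -256.0, 60.0], [690.0, -135.0, 79.0]]Traceback (most recent call last):
  File "<string>", line 4, in <module>
    p,d,P=on_stand('top');save('top6',p[120:220,310:410]);p,d,P=on_stand('scene')
                                                                ~~~~~~~~^^^^^^^^^
  File "h.py", line 57, in on_stand
    print(cam,"plate",o.round(1),"in stand",np.round([w@[np.cos(t),np.sin(t)],w@[-np.sin(t),np.cos(t)]],1),"tilt",np.degrees(c[:2]).round(2),"ztop",c[2].round(1),r.sum(),"bbox",np.percentile(q,[.5,99.5],axis=0).round(0).tolist())
                                                                                                                                                                                 ~~~~~~~~~~~~~^^^^^^^^^^^^^^^^^^^^
    return _quantile_unchecked(
        a, q, axis, out, overwrite_input, method, keepdims, weights)
    return _ureduce(a,
                    func=_quantile_ureduce_func,
    ...<5 lines>...
                    overwrite_input=overwrite_input,
                    method=method)
    r = func(a, **kwargs)
    result = _quantile(arr,
                       quantiles=q,
    ...<2 lines>...
                       out=out,
                       weights=wgt)
    slices_having_nans = np.isnan(arr[-1, ...])
                                  ~~~^^^^^^^^^
IndexError: index -1 is out of bounds for axis 0 with size 0
```

Call:
play_rows([
  [0,0,2,0,0],
  [0,0,5,0,0],
  [0,0,8,0,0],
  [0,0,10,0,0],
  [0,0,12,0,0],
  [0,0,14,0,0],
  [0,0,15,0,0],
  [0,0,15,0,0],
])

```text
time_s: 24.5
position: [0.4839, -0.1789, 0.0702]
ee_rot: [-3.133, 0.23, 0.001]
wrist_force: [0.1, 0.5, -3.2]
gripper_width: 0.0186
grip_force: 59.5
```

```bash
python3 -c "
from h import *
to(484.2,-180.8,58,-8.4)
plate_t('top');blade();plate_t()
"
```

```text
t 24.5 pos [ 483.9 -178.9   70.2] yaw -8.4 tilt [-0.0004  0.0001] q [-0.5   0.14  1.79 -0.    1.21  1.21] F [ 0.1  0.5 -3.2] w 0.0186 g 59.5
  shift [ 0.6  1.9 12.2] turn 0.0
top plate in tool [149.2  -6.9] xmin 89.7 y [-66.5  57.4] tilt [0.81 0.43] ztop -18.0 938
blade n 1240 pitch,roll [-2.06  0.03] z(80) -22.823552187955194 z tip -26.45359372663041
wrist plate in tool [122.3  -3.2] xmin 83.1 y [-59.8  50.6] tilt [-0.62 -0.62] ztop -16.6 18770
```

Call:
play_rows([
  [0,0,1,0,0],
  [0,0,2.5,0,0],
  [0,0,4,0,0],
  [0,0,5.5,0,0],
  [0,0,7,0,0],
  [0,0,9,0,0],
  [0,0,11,0,0],
  [0,0,12,0,0],
])

```text
time_s: 25.32
position: [0.4839, -0.1788, 0.0581]
ee_rot: [-3.133, 0.23, 0.0]
wrist_force: [0.6, -0.2, -1.6]
gripper_width: 0.0187
grip_force: 59.6
```

```bash
python3 -c "
from h import *
to(484.2,-180.8,58,-8.4);print(ctrl.get_state()['moment'])
p,d,L=blade();p,d=ctrl.capture('scene');P=cloud('scene',d)*1000
h=cv2.cvtColor(p,cv2.COLOR_RGB2HSV)
k=(d>0)&(abs(P[...,0]-630)<90)&(abs(P[...,1]+198)<90)&(h[...,0]<12)&(h[...,1]>110)&(P[...,2]>35);q=P[k];print(k.sum(),q.min(0),q.max(0) if len(q) else '')
a=cv2.resize(p[160:240,205:325],(800,533))[:,:,::-1];cv2.imwrite('pics/st7.png',a)
"
```

```text
t 25.32 pos [ 483.9 -178.8   58.1] yaw -8.4 tilt [-0.0003  0.0001] q [-0.5   0.15  1.8  -0.    1.19  1.21] F [ 0.6 -0.2 -1.6] w 0.0187 g 59.6
  shift [0.6 1.9 0.1] turn 0.0001
[0.05835623 0.16134149 0.00933003]
blade n 1294 pitch,roll [-1.52 -0.09] z(80) -22.527343498484203 z tip -25.207461349452206
600 [ 566.74423969 -257.07532247   45.15351622] [ 693.60997692 -128.85556974   58.47866525]
```

View pics/st7.png

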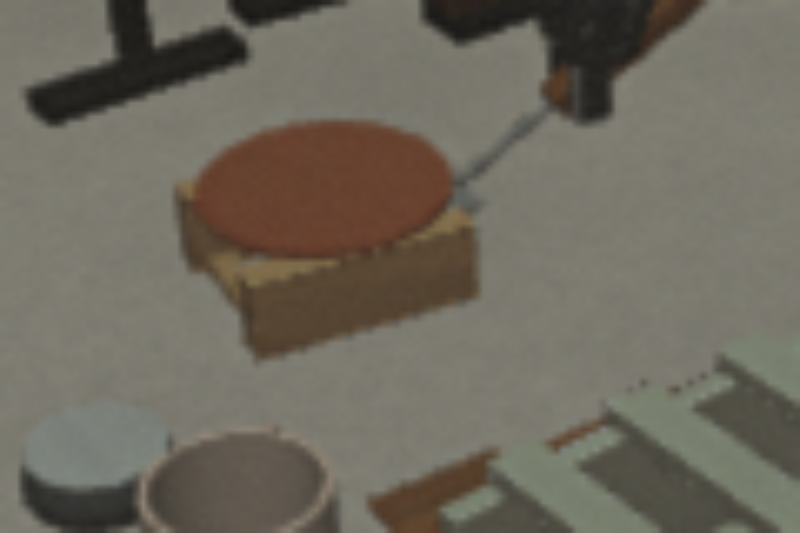

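The scene crop shows the plate lying level on both rails, centred at (325,187), with the blade below it. The load has come off the lifter, so I draw it out.

Call:
play_rows([
  [-2,0,0,0,0],
  [-6,0,0,0,0],
  [-12,0,0,0,0],
  [-20,0,0,0,0],
  [-29,0,0,0,0],
  [-39,0,0,0,0],
  [-49,0,0,0,0],
  [-59,0,0,0,0],
])

```text
time_s: 26.08
position: [0.4244, -0.1701, 0.0585]
ee_rot: [3.133, -0.23, -0.0]
wrist_force: [0.5, 0.0, -1.0]
gripper_width: 0.019
grip_force: 59.6
```

Call:
play_rows([
  [-12,0,0,0,0],
  [-26,0,0,0,0],
  [-42,0,0,0,0],
  [-60,0,0,0,0],
  [-78,0,0,0,0],
  [-94,0,0,0,0],
  [-106,0,0,0,0],
  [-112,0,0,0,0],
])

```text
time_s: 26.75
position: [0.3132, -0.1535, 0.0584]
ee_rot: [3.133, -0.231, 0.0]
wrist_force: [-0.6, -0.7, -2.2]
gripper_width: 0.019
grip_force: 59.6
```

Call:
play_rows([
  [0,0,3,0,0],
  [0,0,8,0,0],
  [0,0,14,0,0],
  [0,0,20,0,0],
  [0,0,24,0,0],
  [0,0,27,0,0],
  [0,0,27,0,0],
  [0,0,27,0,0],
])

```text
time_s: 27.42
position: [0.3148, -0.1539, 0.0312]
ee_rot: [-3.133, 0.23, 0.001]
wrist_force: [-0.9, -0.0, -1.4]
gripper_width: 0.0193
grip_force: 59.6
```

```bash
python3 -c "
from h import *
to(316,-154,26,-8.4);blade()
on_stand('top')"
```

```text
t 27.42 pos [ 314.8 -153.9   31.2] yaw -8.39 tilt [-0.0005  0.0003] q [-0.68 -0.17  2.18 -0.    1.13  1.04] F [-0.9 -0.  -1.4] w 0.0193 g 59.6
  shift [ 1.2 -0.   5.2] turn 0.0002
blade n 8097 pitch,roll [-0.2  -0.03] z(80) -22.488323489011012 z tip -22.836798280704897
top plate [ 630.1 -195.2] in stand [-0.5  2.4] tilt [-0.08  0.12] ztop 51.9 986 bbox [[570.0, -255.0, 45.0], [690.0, -136.0, 61.0]]
```

Call:
play_rows([
  [0,0,1.5,0,0],
  [0,0,3,0,0],
  [0,0,4,0,0],
  [0,0,4.7,0,0],
  [0,0,5,0,0],
  [0,0,5,0,0],
  [0,0,5,0,0],
  [0,0,5,0,0],
])

```text
time_s: 28.18
position: [0.3148, -0.154, 0.0265]
ee_rot: [3.133, -0.23, 0.0]
wrist_force: [1.2, -0.3, -2.9]
gripper_width: 0.0187
grip_force: 59.6
```

```bash
python3 -c "
from h import *
to(316,-154,26,-8.4);blade()"
```

```text
t 28.18 pos [ 314.8 -154.    26.5] yaw -8.4 tilt [ 0.     -0.0001] q [-0.68 -0.16  2.19 -0.    1.11  1.04] F [ 1.2 -0.3 -2.9] w 0.0187 g 59.6
  shift [ 1.1 -0.1  0.5] turn -0.0
blade n 8070 pitch,roll [-0.16 -0.01] z(80) -22.525922810846385 z tip -22.81025144899748
```

Call:
play_rows([
  [0,0,0.5,0,0],
  [0,0,0.8,0,0],
  [0,0,0.8,0,0],
  [0,0,0.8,0,0.4],
  [0,0,0.8,0,0.7],
  [0,0,0.8,0,1],
  [0,0,0.8,0,1],
  [0,0,0.8,0,1],
])

```text
time_s: 28.9
position: [0.3149, -0.154, 0.0256]
ee_rot: [3.133, -0.23, 0.0]
wrist_force: [-0.1, 0.4, 0.4]
gripper_width: 0.078
grip_force: 0.0
```

Call:
play_rows([
  [0,0,0,0,1],
  [0,0,-5,0,1],
  [0,0,-20,0,1],
  [0,0,-45,0,1],
  [0,0,-75,0,1],
  [0,0,-105,0,1],
  [0,0,-135,0,1],
  [0,0,-160,0,1],
])

```text
time_s: 29.57
position: [0.3148, -0.1539, 0.1882]
ee_rot: [3.132, -0.23, 0.002]
wrist_force: [0.3, -1.0, -0.1]
gripper_width: 0.0856
grip_force: 0.0
```

```bash
python3 -c "
from h import *
to(316,-154,26,-8.4)
on_stand('top');p,d=ctrl.capture('wrist');P=cloud('wrist',d)*1000;h=cv2.cvtColor(p,cv2.COLOR_RGB2HSV)
k=(d>0)&(P[...,2]<15)&(h[...,0]>100)&(h[...,0]<130)&(h[...,1]>25)&(h[...,1]<110)&(P[...,0]>350)&(P[...,0]<530)&(abs(P[...,1]+170)<60);q=P[k];print(k.sum(),np.median(q[:,2]),np.percentile(q,[1,99],axis=0).round(1))
p,d=ctrl.capture('top');cv2.imwrite('pics/end.png',cv2.resize(p[80:340,110:510],None,fx=2,fy=2)[:,:,::-1])"
```

```text
t 29.57 pos [ 314.8 -153.9  188.2] yaw -8.4 tilt [ 0.0013 -0.0011] q [-0.68 -0.32  1.96 -0.    1.5   1.04] F [ 0.3 -1.  -0.1] w 0.0856 g 0.0
  shift [  1.   -0.2 162.2] turn 0.0001
top plate [ 630.4 -195.1] in stand [-0.3  2.6] tilt [-0.24  0.22] ztop 51.8 986 bbox [[570.0, -255.0, 45.0], [690.0, -134.0, 62.0]]
5283 1.0470525642246433 [[ 385.1 -198.3   -0.8]
 [ 480.9 -141.7    2.9]]
```

View pics/end.png

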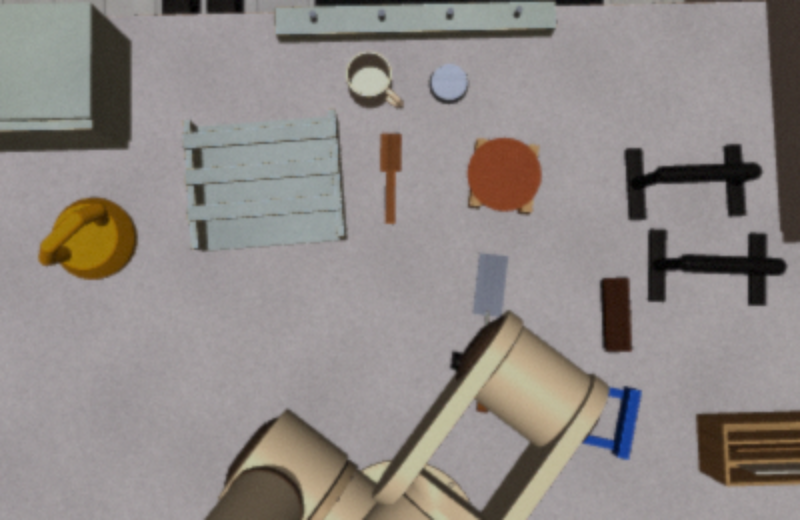

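The final view shows the plate centred on the wooden stand at (504,174) and the shelf empty. The lifter lies flat on the table with its blade at (490,283), clear of the stand, and everything else is where it was. I'm handing the job in.

```bash
python3 -c "
from bench import ctrl
print(ctrl.finish_job())"
```

```text
the job is handed in; nothing more can be done
None
```

The plate is level on the wooden stand, about 3 mm off centre, the lifter is flat on the table clear of the stand, shelf and plate, and the job is handed in at about 30 s of the 72 s allowed.

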